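# Roll a metal bar blank into a V-block and seat it against the stop

### The job

Without gripping or lifting anything, roll the dark grey metal bar blank over the bench by pushing on its side with the fingers, up the blue ramp and into the groove of the V-block. Once it lies in the groove short of the yellow stop, gently push its free end with a fingertip so that it slides along the groove until its other end rests against the stop, then back away. Leave the cream resin bar and everything else on the bench where it is.

Things in the scene. Friction and masses are not known exactly. Their poses are not given: they have to be found in the camera images.
- metal_bar: Dark grey titanium bar, solid cylinder 36 mm diameter, 100 mm long, about 0.5 kg, thin red line along its top at the start. Lies on the bench left or right of the V-block, its centre 150 to 190 mm from the groove line, within 0.2 rad of parallel to it, polished, rolls freely. Origin at its centre (18 mm up); x along its axis, z to the red line (turns as it rolls). Touch it with less than 35 N.
- vblock: Fixed V-block, 163 mm long. Origin on the bench under the groove line; x along the groove to the stop (roughly away from the robot), y across, z up; runs from x = -85 to +78 mm. 90 degree aluminium groove: bottom 2 mm, lips 17 mm above the bench at y = +-15 mm. From each lip a blue ramp falls straight to the bench at y = +-80 mm; the bar rolls back down it if let go before the lip.
- seat (a point): Where the bar's centre must end: bar in the groove, end on the stop (V-block x = 20 mm, y = 0, 27.5 mm above the bench); axes as the V-block's. The bar starts 20 to 50 mm short of this along x. Sliding it along the groove takes some 2 to 4 N.
- stop_face (a point): Point on the yellow stop plate's face, on a seated bar's axis (V-block x = 70 mm, y = 0, 27.5 mm above the bench); axes as the V-block's. The plate is 60 mm wide across y, 52 mm high, 8 mm thick. The groove's other end, towards the robot, is open.
- resin_bar: Cream-white resin bar with a thin blue line, same size as the metal bar (36 mm diameter, 100 mm long), 0.15 kg, lying on the bench on the other side of the V-block. Origin at its centre. Not to be disturbed.
- wax_dish: Bystander: round steel dish of red wax, 72 mm across, 22 mm high, on the left; origin at its underside.
- wax_knife: Bystander: spatula-like wax knife about 180 mm long with wooden handle, lying on the right; origin near its middle, underside.
- burner: Bystander: small gas burner, 72 mm base, 92 mm high, far left; origin under its base.
- jar: Bystander: white jar with grey cap, 64 mm across, 75 mm high, beyond the V-block; origin at its underside.
- flask: Bystander: brass denture flask 85 x 100 x 57 mm, far right; origin at its underside.
- articulator: Bystander: articulator with a plaster jaw model, about 100 x 70 x 123 mm, on the right; origin at its underside.
There are look-alikes about, which are no part of the job. What is shaped like the metal_bar but green or pink is not meant.

How it is judged:
By the outcome, as a careful person would: the job done as asked, in the order asked, and still so for the second after the job is handed in, with the robot touching nothing.
It also fails if it takes over 45 s, if anything falls off the work surface, if the arm or the gripper's body presses on something with over 40 N, if the wrist force passes 120 N, or if a joint passes its speed limit or range.

### The arm

A 7-joint arm with a two-finger parallel gripper is mounted at the origin on the work surface. World frame = base frame: x ahead of the robot, y to its left, z up, the work surface at z = 0. Lengths are in mm, angles in degrees, forces in N, time in s.
With the tool pointing down it reaches from about 425 to 875 mm from the base axis. Payload 8.4 kg.
Tool frame: the origin (TCP) lies at the very end of the fingers, on their centre line; the grasp point (between the pads) lies 19 mm behind it; z points along the fingers, x is the direction in which the jaws open and shut, and the axes are right-handed (so a half turn about z gives the same grasp; the last joint's range is limited). The gripper opens to 85 mm and grips with 20 to 120 N. Pads are 22 mm wide; open, the fingers measure 114 mm over their backs; the gripper's body (76 mm by 85 mm) begins 54 mm behind the grasp point. The pads swing forward as they close: fully open they stand 13 mm farther back than shut.
Start: joints at [65.764, 19.091, 2.286, 83.961, -0.768, 76.965, -3.352], TCP at [206.788, -616.199, 202.508] pointing down, gripper open.
Joint ranges: [-147.57, 147.57], [-21.85, 119.76], [-74.77, 79.35], [14.55, 137.4], [-85.83, 265.84], [4.83, 119.75], [-152.11, 152.11]. Speed limits (degrees/s): [127.2, 127.2, 159.86, 159.86, 180, 180, 180].

### API

Orientations are given as a 3x3 rotation matrix whose columns are the frame's x, y, z axes.
In Python, from bench import manip, get_image, workorder gives the robot as it stands.
- The arm moves only by the shell command python3 -m handwheel 'ROWS' [OPENING]. ROWS is JSON, a list of rows, each a list of 6 numbers: the shift along the tool's x, y, z scaled (see below), then the turn, a rotation vector about the tool's x, y, z scaled (see below). In form: [[tx, ty, tz, rx, ry, rz], ...]. A call has 1 to 10 rows; each row shifts and turns the pose as measured when the row begins, along the tool's axes as they then stand; what a row does not reach is not made up. The controller multiplies each number of a shift by 0.75 m and each number of a turn by 45 degrees. A row lasts 1/8 s, in which the tool goes at most 62.5 mm and 10.7 degrees, less where a joint would pass 70% of its speed; a pose out of reach is approached as far as the arm can. A call with a number of a shift or a turn outside -1 to 1 is refused whole. A call with a gripper value outside its range is refused whole. OPENING is the opening, from 0 (shut) to 1 (fully open), set as the call begins (- or left out, the last holds). The fingers move at their own pace and stop on an object; the grip force is fixed at half the most. Time passes only in rows, so rows that do not move let the fingers close. It gives the time, the measured TCP pose, the force and the opening at its end, in the units of the state.
- manip.get_obs(): the state, without advancing time (a new reading comes with each control period).
- get_image(name): name is "side" or "top"; returns a dict with "frame" (420x560x3 uint8, red, green, blue), "intrinsics" (3x3 intrinsics, pixels), "k1" (the pictures are not rectified: a ray, as slopes to the right and down, at radius r is drawn at 1 + k1 r^2 times it, then the intrinsics apply), "R" (3x3) and "t" (3): a world point X has camera coordinates R X + t. Camera axes: x right, y down, z forward; pixel columns grow to the right and rows downward; lengths in mm; the calibration is good to about 2 mm. A picture is of the moment at which its call begins. There is no depth.
- workorder.hand_in(): hands the job in, once; it reports no verdict.
The state is a dict: "t": time; "joint_positions": joint angles; "qd": joint speeds; "joint_torque": joint torques, N m; "position": TCP position; "tool_rot": TCP orientation; "contact_force": force on the tool from outside, world axes, zero at the start; "ft_torque": the same for the moment, N m; "gripper_width": finger opening in mm.
Only numpy, scipy, OpenCV 4.12 (cv2) and the standard library are available. Lean on these libraries where they do the work, as an engineer would, in place of code of your own. Each camera call takes 0.05 s, during which the arm holds its last target.

## Working session

There is one attempt and no reset: what is moved stays moved. The work goes in short steps, Python scripts to look and compute and a shell command to move; the robot and the scene stay as the last step left them, time stands still between calls to the robot, and variables do not carry over. Pictures are saved under pics/ and viewed, and the job is handed in when it is done.

```bash
mkdir -p pics; python3 - <<'E'
from bench import manip,get_image
import cv2,numpy as np
np.set_printoptions(suppress=True,precision=3)
for n in("side","top"):
    d=get_image(n); cv2.imwrite(f"pics/{n}0.png",d["frame"][:,:,::-1]); print(n,d["intrinsics"],d["k1"],d["R"],d["t"], -np.array(d["R"]).T@d["t"])
o=manip.get_obs(); print(o)
E
```

```text
side [[436.163   0.    281.754]
 [  0.    436.163 206.946]
 [  0.      0.      1.   ]] -0.08078770828721515 [[-0.845 -0.534  0.011]
 [-0.33   0.506 -0.797]
 [ 0.42  -0.677 -0.604]] [447.075 230.154 965.796] [ 48.483 776.003 762.284]
top [[428.356   0.    278.43 ]
 [  0.    428.356 211.894]
 [  0.      0.      1.   ]] -0.06026983788538136 [[ 0.014 -1.     0.019]
 [-0.988 -0.017 -0.153]
 [ 0.153 -0.017 -0.988]] [ -58.668  546.066 1285.422] [ 343.286  -27.829 1354.74 ]
{'t': 0.1, 'joint_positions': array([65.764, 19.126,  2.286, 84.005, -0.768, 76.967, -3.353]), 'qd': array([ 0.084, -0.065, -0.091, -0.131,  0.058, -0.037, -0.023]), 'joint_torque': array([  0.005, -66.002,   1.371, -40.648,   0.017,   0.009,  -0.   ]), 'position': array([ 206.631, -615.801,  201.74 ]), 'tool_rot': array([[ 0.318, -0.948, -0.001],
       [-0.948, -0.318,  0.001],
       [-0.001,  0.   , -1.   ]]), 'contact_force': array([ 0.101, -0.017,  0.094]), 'ft_torque': array([ 0.048, -0.011, -0.038]), 'gripper_width': 85.37011513501335}
```

View pics/side0.png

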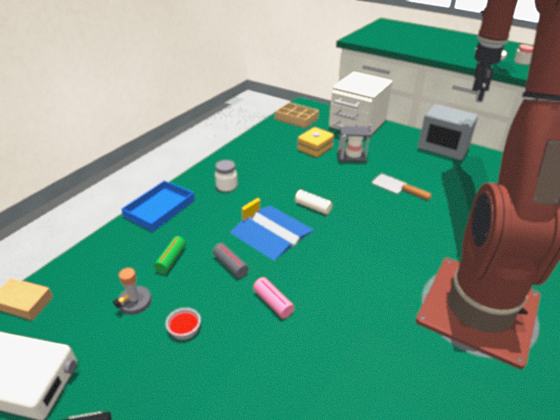

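View pics/top0.png

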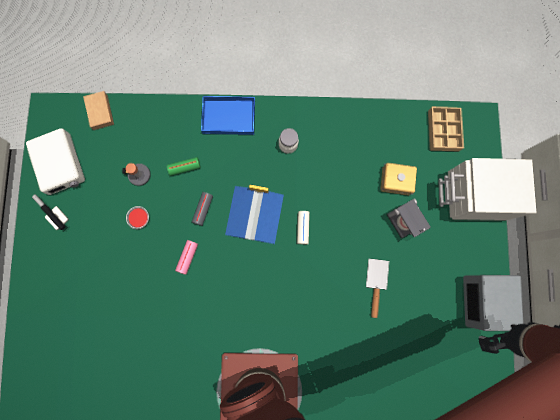

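The top view shows the metal bar at about (202,208), left of the V-block at (255,214), with the yellow stop at (258,188). The resin bar is at (303,227). The pink and green look-alikes lie near the metal bar. I'll zoom in next.

```bash
cat > h.py <<'E'
import numpy as np,cv2
def px2ray(d,uv):
    K=np.array(d["intrinsics"],float);k=d["k1"];uv=np.atleast_2d(np.array(uv,float))
    n=cv2.undistortPoints(uv.reshape(-1,1,2),K,np.array([k,0,0,0,0.])).reshape(-1,2)
    R=np.array(d["R"]);t=np.array(d["t"])
    return -R.T@t, np.c_[n,np.ones(len(n))]@R
def onz(d,uv,z):
    c,r=px2ray(d,uv); return c+r*((z-c[2])/r[:,2])[:,None]
def proj(d,X):
    X=np.atleast_2d(X).astype(float);R=np.array(d["R"]);t=np.array(d["t"])
    p,_=cv2.projectPoints(X,cv2.Rodrigues(R)[0],t,np.array(d["intrinsics"],float),np.array([d["k1"],0,0,0,0.]))
    return p.reshape(-1,2)
E
python3 - <<'E'
from bench import get_image
import cv2,numpy as np
a=get_image("top")["frame"][150:290,120:330];b=get_image("side")["frame"][180:320,140:350]
im=np.vstack([cv2.resize(x,None,fx=2.8*1.0,fy=2.8*.74 if 0 else 2.1,interpolation=cv2.INTER_CUBIC) for x in(a,b)])
cv2.imwrite("pics/z0.png",im[:,:,::-1])
t=get_image("top")["frame"]
for r in range(190,228,3): print(r,[tuple(int(q) for q in t[r,c]) for c in range(192,214,2)])
E
```

```text
190 [(45, 113, 86), (46, 114, 86), (45, 113, 86), (46, 113, 84), (46, 113, 86), (44, 112, 84), (46, 115, 87), (43, 112, 85), (47, 114, 86), (46, 113, 86), (44, 112, 84)]
193 [(46, 114, 86), (45, 113, 86), (50, 115, 88), (47, 114, 87), (47, 116, 88), (88, 86, 90), (109, 107, 112), (131, 138, 139), (96, 125, 113), (42, 113, 84), (46, 114, 86)]
196 [(46, 113, 86), (47, 114, 86), (47, 114, 87), (46, 113, 86), (42, 107, 81), (100, 98, 103), (107, 118, 122), (176, 152, 154), (116, 115, 120), (99, 98, 102), (62, 60, 64)]
199 [(45, 113, 84), (44, 112, 84), (45, 113, 84), (42, 113, 84), (86, 84, 88), (104, 107, 111), (228, 73, 68), (139, 140, 145), (104, 105, 109), (86, 85, 89), (38, 93, 69)]
202 [(46, 113, 86), (45, 113, 86), (45, 115, 86), (51, 88, 73), (99, 99, 104), (133, 111, 114), (179, 156, 158), (112, 113, 117), (97, 96, 101), (59, 57, 60), (43, 108, 80)]
205 [(48, 115, 87), (45, 111, 85), (45, 116, 87), (89, 89, 92), (106, 109, 114), (241, 84, 79), (133, 133, 138), (104, 103, 108), (84, 82, 87), (38, 99, 72), (47, 113, 86)]
208 [(48, 115, 87), (45, 114, 86), (50, 85, 72), (102, 102, 
[... 446 characters left out ...]
4, 111, 85)]
217 [(37, 101, 76), (94, 93, 98), (104, 111, 116), (203, 117, 116), (124, 124, 128), (101, 102, 105), (80, 76, 80), (43, 108, 81), (48, 113, 86), (46, 113, 85), (47, 113, 86)]
220 [(76, 85, 82), (105, 105, 110), (169, 93, 93), (158, 153, 157), (109, 108, 114), (94, 90, 95), (41, 72, 60), (45, 113, 86), (47, 113, 87), (47, 113, 86), (48, 114, 86)]
223 [(37, 98, 74), (38, 61, 52), (84, 83, 86), (110, 108, 113), (103, 101, 107), (76, 72, 78), (41, 107, 79), (47, 115, 87), (47, 114, 86), (46, 114, 85), (46, 113, 86)]
226 [(44, 112, 84), (46, 114, 86), (47, 116, 87), (47, 116, 87), (40, 102, 76), (37, 97, 73), (45, 114, 86), (45, 112, 85), (45, 112, 86), (44, 112, 84), (47, 114, 86)]
```

View pics/z0.png

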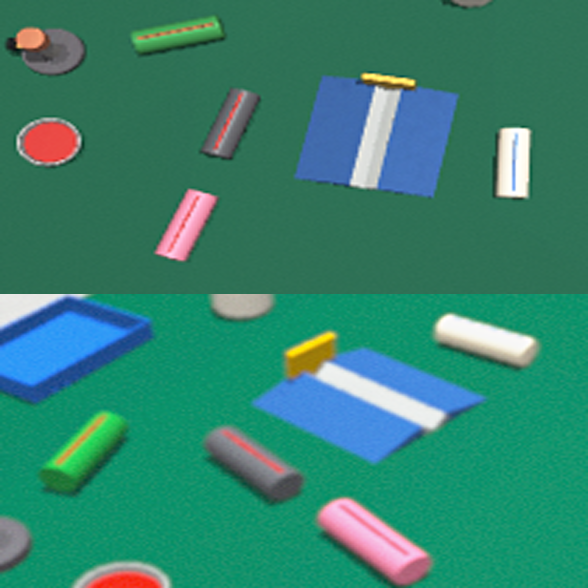

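```bash
cat > m.py <<'E'
from bench import get_image,manip
from h import *
np.set_printoptions(suppress=True,precision=1)
def big(m):
    c,_=cv2.findContours(m.astype(np.uint8),cv2.RETR_EXTERNAL,cv2.CHAIN_APPROX_NONE); return max(c,key=cv2.contourArea)
def run():
  for n,box in(("top",(170,285,170,320)),("side",(190,285,200,340))):
    d=get_image(n);f=d["frame"].astype(int);r0,r1,c0,c1=box
    M=np.zeros(f.shape[:2],bool);M[r0:r1,c0:c1]=1
    R,G,B=f[...,0],f[...,1],f[...,2]
    white=(abs(R-B)<25)&(R>135)
    blue=M&(B>R+50)&(B>G+25)
    c=big(blue|(M&white&(np.indices(R.shape)[1]<(290 if n=="top" else 305))&(np.indices(R.shape)[1]>(235 if n=="top" else 240))))
    h=cv2.convexHull(c); 
    for e in np.arange(.01,.1,.005):
        q=cv2.approxPolyDP(h,e*cv2.arcLength(h,True),True)
        if len(q)==4: break
    q=q.reshape(-1,2); P=onz(d,q,0)
    print(n,"block corners",q.tolist(),P[:,:2].tolist(), "centre",P.mean(0)[:2], "edges",[round(float(np.linalg.norm(P[i]-P[i-1]))) for i in range(len(P))])
    y=M&(R>150)&(G>100)&(B<90); v,u=np.nonzero(y); print(" yellow",u.mean(),v.mean(),onz(d,[u.mean(),v.mean()],52 if n=="top" else 30)[0])
    mm=M.copy(); mm[:,c0+ (45 if n=="top" else 50):]=0
    red=mm&(R>G+25)&(R>B+25); v,u=np.nonzero(red)
    if len(u)>8:
        P=onz(d,np.c_[u,v],36); vx,vy,x0,y0=cv2.fitLine(P[:,:2].astype(np.float32),cv2.DIST_L2,0,.01,.01).ravel()
        print(" red line ctr",(P.min(0)+P.max(0))[:2]/2,P.mean(0)[:2],"ang",np.degrees(np.arctan2(vy,vx)))
    bar=mm&~((G>R+20)&(G>B+12))&~blue
    bar=cv2.morphologyEx(bar.astype(np.uint8),cv2.MORPH_OPEN,np.ones((3,3)))
    rc=cv2.minAreaRect(big(bar)); print(" bar rect",rc, onz(d,[rc[0]],20 )[0], onz(d,cv2.boxPoints(rc),18)[:,:2].tolist())
if __name__=="__main__": run(); o=manip.get_obs(); print(o["t"],o["position"])
E
python3 m.py
```

```text
top block corners [[235, 186], [283, 195], [274, 243], [225, 234]] [[635.6773535383588, 90.63563523018276], [608.8634209860436, -64.68839928529638], [453.65881249633594, -38.156898711040455], [479.67200141377884, 117.68551268203818]] centre [544.5  26.4] edges [158, 158, 157, 158]
 yellow 257.76 187.76 [620.1  15.4  52. ]
 red line ctr [477.6 220.2] [419.3 226.6] ang -15.455741
 bar rect ((186.19073486328125, 256.80413818359375), (12.420674324035645, 33.95941925048828), 21.037511825561523) [404.6 233.6  20. ] [[362.00404280580545, 269.0183801265681], [460.94450355602, 235.62128163298425], [447.64433239989, 198.78468535409735], [348.9998247874208, 232.49775013095953]]
side block corners [[268, 206], [312, 229], [275, 259], [230, 231]] [[613.7247301789438, -59.79159481388035], [456.1939192170726, -38.826964540805534], [477.0879958716675, 113.51959506604749], [637.4735348739207, 89.016407899392]] centre [546.1  26. ] edges [151, 159, 154, 162]
 yellow 250.4264705882353 208.13725490196077 [626.7   7.8  30. ]
 red line ctr [578.4 107.7] [584.4 123.5] ang -65.40595
 bar rect ((229.7936553955078, 260.2773132324219), (41.035850524902344, 15.792341232299805), 43.36342239379883) [555.3 194.4  20. ] [[617.2053215788153, 196.94101284960163], [621.5167535315308, 148.5031790419613], [498.76270232548086, 188.94847940115528], [498.18222871425877, 232.9214957452043]]
0.35 [ 206.7 -616.1  202.3]
```

```bash
cat > m2.py <<'E'
from m import *
def yaw(p,q): 
    v=q-p; return np.degrees(np.arctan2(v[1],v[0]))
d=get_image("top");f=d["frame"].astype(int);R,G,B=f[...,0],f[...,1],f[...,2]
I=np.indices(R.shape)
box=lambda r0,r1,c0,c1:(I[0]>=r0)&(I[0]<r1)&(I[1]>=c0)&(I[1]<c1)
blue=box(180,250,215,295)&(B>R+50)&(B>G+25)
# outer edges: leftmost/rightmost blue per row inside, and groove strip edges
L=[];Rr=[];g1=[];g2=[]
for r in range(192,232):
    c=np.nonzero(blue[r])[0]; L.append((c[0]-.5,r))
    w=np.nonzero(~blue[r,c[0]:c[-1]])[0]+c[0]; 
    if r<228: g1.append((w[0]-.5,r)); g2.append((w[-1]+.5,r))
for r in range(199,240):
    c=np.nonzero(blue[r])[0]; Rr.append((c[-1]+.5,r))
for nme,e,z in(("L",L,0),("R",Rr,0),("g1",g1,17),("g2",g2,17)):
    P=onz(d,e,z)[:,:2].astype(np.float32); vx,vy,x,y=cv2.fitLine(P,cv2.DIST_HUBER,0,.01,.01).ravel()
    s=vy/vx; print(nme,"yaw",np.degrees(np.arctan(s)),"y at x=545:",y+s*(545-x))
bar=box(185,230,185,222)&~((G>R+20)&(G>B+12))
bar=cv2.morphologyEx(bar.astype(np.uint8),cv2.MORPH_OPEN,np.ones((2,2)))
rc=cv2.minAreaRect(big(bar)); P=onz(d,cv2.boxPoints(rc),20)[:,:2]; print(rc,P.mean(0),P.tolist())
red=bar.astype(bool)&(R>G+25)&(R>B+25); v,u=np.nonzero(red);P=onz(d,np.c_[u,v],36)[:,:2]
vx,vy,x,y=cv2.fitLine(P.astype(np.float32),cv2.DIST_HUBER,0,.01,.01).ravel(); print("red",P.mean(0),(P.min(0)+P.max(0))/2,np.degrees(np.arctan(vy/vx)))
res=box(200,255,292,315)&(R>150); rc=cv2.minAreaRect(big(res));print("resin",rc,onz(d,[rc[0]],18)[0])
E
python3 m2.py
```

```text
L yaw -9.376823 y at x=545: 107.82725
R yaw -9.456383 y at x=545: -54.828648
g1 yaw -9.641735 y at x=545: 41.67993
g2 yaw -9.7732115 y at x=545: 11.252113
((203.08030700683594, 209.52919006347656), (11.619264602661133, 33.23451232910156), 19.98310661315918) [554.2 187.1] [[509.9878184674983, 220.35575071648364], [610.4006174567567, 188.83757921827555], [598.1831059468989, 153.70824178091274], [498.05619636799486, 185.5733108700262]]
red [557.7 191.3] [557.8 191.3] -17.756268
resin ((303.0, 227.0), (32.0, 10.0), 90.0) [ 504.  -128.4   18. ]
```

The block origin is about (548.5, 26) with yaw −9.5°. The bar centre is about (556, 191) with yaw −17.8°, so it starts 40 mm short and 164 mm to the side, which matches the spec. Now I'll move to the bar's left side.

```bash
python3 -m handwheel '[[0,-0.065,0,0,0,-0.2],[0,-0.065,0,0,0,-0.2],[0,-0.065,0,0,0,-0.2],[0,-0.065,0,0,0,-0.2],[0,-0.065,0,0,0,-0.2],[0,-0.065,0,0,0,-0.2],[0,-0.065,0,0,0,0],[0,-0.065,0,0,0,0],[0,-0.065,0,0,0,0],[0,-0.065,0,0,0,0]]' 0.55
```

```text
t: 1.65
position: [476.2, -234.3, 201.3]
tool_rot: [[0.961, -0.277, -0.0], [-0.277, -0.961, -0.002], [0.0, 0.002, -1.0]]
contact_force: [0.2, -0.5, 0.2]
gripper_width: 47.1
```

```bash
python3 -m handwheel '[[-0.005,-0.065,0,0,0,0],[-0.005,-0.065,0,0,0,0],[-0.005,-0.065,0,0,0,0],[-0.005,-0.065,0,0,0,0.01],[-0.005,-0.065,0,0,0,0.01],[-0.005,-0.065,0,0,0,0.01],[-0.005,-0.065,0,0,0,0.01],[-0.005,-0.065,0.03,0,0,0],[-0.005,-0.065,0.03,0,0,0],[-0.005,-0.065,0.03,0,0,0]]'
python3 - <<'E'
import h
from bench import get_image
import cv2
for n in("side","top"): cv2.imwrite(f"pics/{n}1.png",get_image(n)["frame"][:,:,::-1])
E
```

```text
t: 2.9
position: [587.5, 257.5, 135.1]
tool_rot: [[0.95, -0.312, 0.01], [-0.312, -0.95, -0.004], [0.011, 0.001, -1.0]]
contact_force: [0.0, 0.7, 1.1]
gripper_width: 46.6
```

View pics/side1.png

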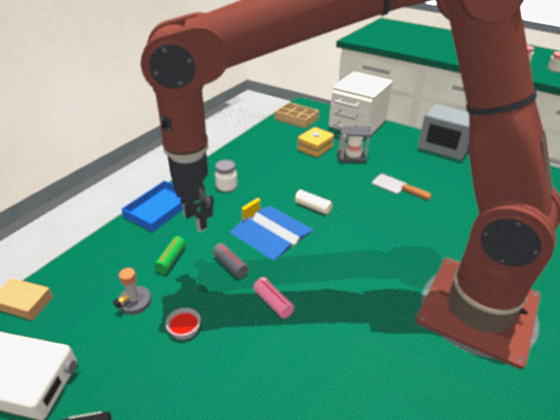

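```bash
python3 -m handwheel '[[-0.006,0,0.03,0,0,0],[-0.006,0,0.03,0,0,0],[0,0,0.03,0,0,0],[0,0,0.03,0,0,0],[0,0,0.02,0,0,0],[0,0,0,0,0,0]]'
python3 - <<'E'
from h import *
from bench import get_image,manip
for n in("side","top"):
    d=get_image(n); o=manip.get_obs(); p=o["position"];R=o["tool_rot"]
    q=proj(d,[p,p+R@[23,0,0],p-R@[23,0,0]]).round(1); print(n,q.tolist())
    f=d["frame"]; c=q[0].astype(int); cr=f[c[1]-50:c[1]+50,c[0]-60:c[0]+60]
    cv2.imwrite(f"pics/{n}2.png",cv2.resize(cr,None,fx=5,fy=5,interpolation=cv2.INTER_CUBIC)[:,:,::-1])
E
```

```text
t: 3.75
position: [577.1, 263.9, 24.9]
tool_rot: [[0.952, -0.305, 0.005], [-0.305, -0.952, -0.002], [0.006, 0.0, -1.0]]
contact_force: [0.4, 0.4, 0.8]
gripper_width: 46.4
side [[203.8, 272.4], [198.6, 266.9], [209.2, 278.0]]
top [[178.5, 201.2], [181.1, 194.4], [176.0, 208.1]]
```

View pics/side2.png

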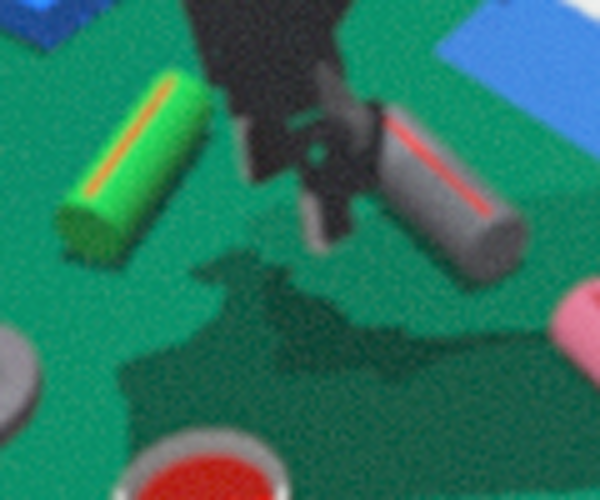

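View pics/top2.png

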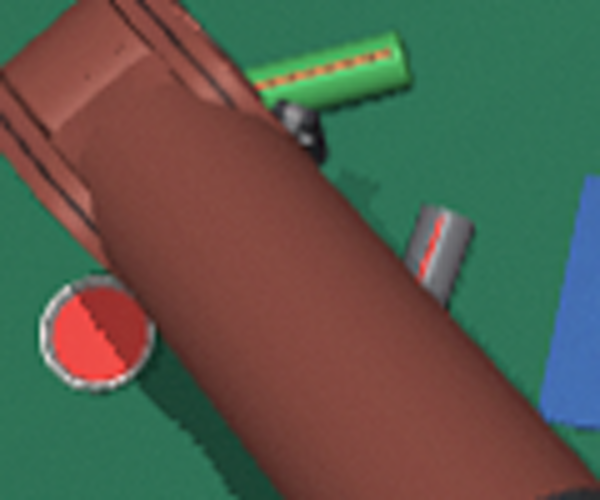

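The side view shows both fingertips 7–8 px (roughly 15–20 mm) above where the TCP projects. The half-open pads stand back from it, so I can go lower. I'll descend and watch the force.

```bash
python3 -m handwheel '[[0,0,0.012,0,0,0],[0,0,0.008,0,0,0],[0,0,0,0,0,0]]'
cat > s.py <<'E'
import sys
from h import *
from bench import get_image,manip
d=get_image("side"); o=manip.get_obs(); p=o["position"];R=o["tool_rot"]
q=proj(d,[p,p+R@[23,0,0],p-R@[23,0,0]]).round(1); print(q.tolist(),p.round(1),o["contact_force"].round(1))
c=q[0].astype(int)+[15,0] if len(sys.argv)<4 else (int(sys.argv[2]),int(sys.argv[3]))
f=d["frame"][c[1]-50:c[1]+50,c[0]-60:c[0]+60]; print("crop origin",c[0]-60,c[1]-50,"x5")
cv2.imwrite(f"pics/{sys.argv[1]}.png",cv2.resize(f,None,fx=5,fy=5,interpolation=cv2.INTER_CUBIC)[:,:,::-1])
E
python3 s.py s3
```

```text
t: 4.22
position: [579.1, 265.0, 12.2]
tool_rot: [[0.952, -0.305, 0.01], [-0.305, -0.952, -0.0], [0.01, -0.003, -1.0]]
contact_force: [-0.4, -0.6, -0.4]
gripper_width: 47.3
[[203.6, 276.3], [198.4, 270.8], [208.9, 282.0]] [579.3 265.1  12.4] [0.8 0.5 0.5]
crop origin 158 226 x5
```

View pics/s3.png

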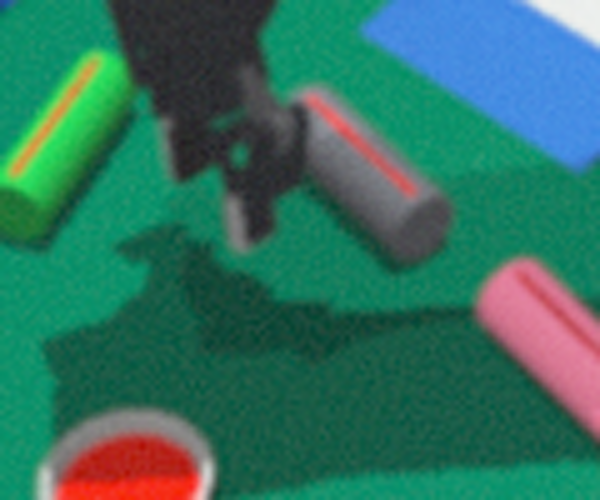

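```bash
python3 -m handwheel '[[0,0,0.008,0,0,0],[0,0,0.006,0,0,0],[0,0,0,0,0,0]]'
python3 s.py s4
```

```text
t: 4.65
position: [579.5, 265.1, 1.4]
tool_rot: [[0.952, -0.305, 0.01], [-0.305, -0.952, -0.0], [0.01, -0.003, -1.0]]
contact_force: [0.4, 0.6, 0.5]
gripper_width: 47.4
[[203.9, 279.5], [198.8, 273.9], [209.2, 285.2]] [579.6 265.2   1.6] [-0.5 -0.1  0.1]
crop origin 158 229 x5
```

View pics/s4.png

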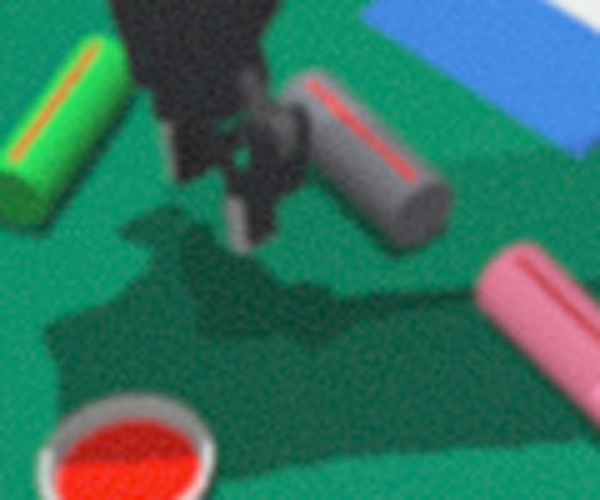

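```bash
python3 - <<'E'
from h import *
from bench import get_image,manip
d=get_image("side"); o=manip.get_obs(); p=o["position"];R=o["tool_rot"]
f=d["frame"][229:329,158:278];im=cv2.resize(f,None,fx=6,fy=6,interpolation=cv2.INTER_CUBIC)
for s,col in((0,(255,255,0)),(-6,(0,255,255)),(-13,(255,0,255))):
  for sg in(1,-1):
    q=proj(d,[p+R@[sg*x,y,s] for x,y in((23,-11),(35,-11),(35,11),(23,11))])
    cv2.polylines(im,[((q-[158,229]+.5)*6).astype(np.int32)],True,col,1)
cv2.imwrite("pics/s5.png",im[:,:,::-1])
E
```

```text
(no output)
```

View pics/s5.png

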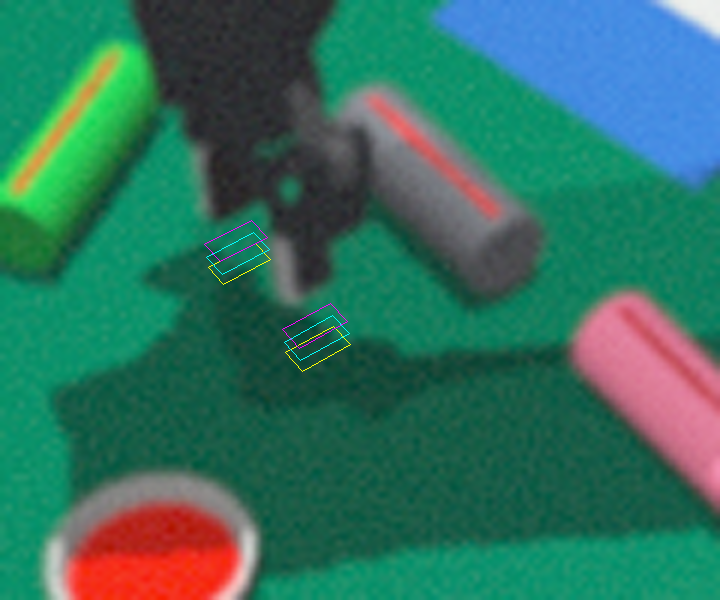

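The fingertips look much higher in the side view than the reported TCP suggests. I'll feel for the bench with small steps before trusting either reading.

```bash
python3 -m handwheel '[[0,0,0.002,0,0,0],[0,0,0,0,0,0]]'; python3 -m handwheel '[[0,0,0.002,0,0,0],[0,0,0,0,0,0]]';python3 - <<'E'
from h import *
from bench import get_image,manip
d=get_image("top");f=d["frame"][150:250,130:250]
cv2.imwrite("pics/t6.png",cv2.resize(f,None,fx=6,fy=6,interpolation=cv2.INTER_CUBIC)[:,:,::-1])
d=get_image("side");f=d["frame"][180:300,140:280]
cv2.imwrite("pics/s6.png",cv2.resize(f,None,fx=5,fy=5,interpolation=cv2.INTER_LANCZOS4)[:,:,::-1])
E
```

```text
t: 5.0
position: [579.8, 265.4, 0.4]
tool_rot: [[0.952, -0.305, 0.011], [-0.305, -0.952, 0.0], [0.011, -0.004, -1.0]]
contact_force: [0.5, -0.8, 0.5]
gripper_width: 46.9
t: 5.25
position: [579.9, 265.4, -1.1]
tool_rot: [[0.952, -0.305, 0.011], [-0.305, -0.952, 0.0], [0.011, -0.004, -1.0]]
contact_force: [0.1, 0.1, -0.3]
gripper_width: 46.9
```

View pics/s6.png

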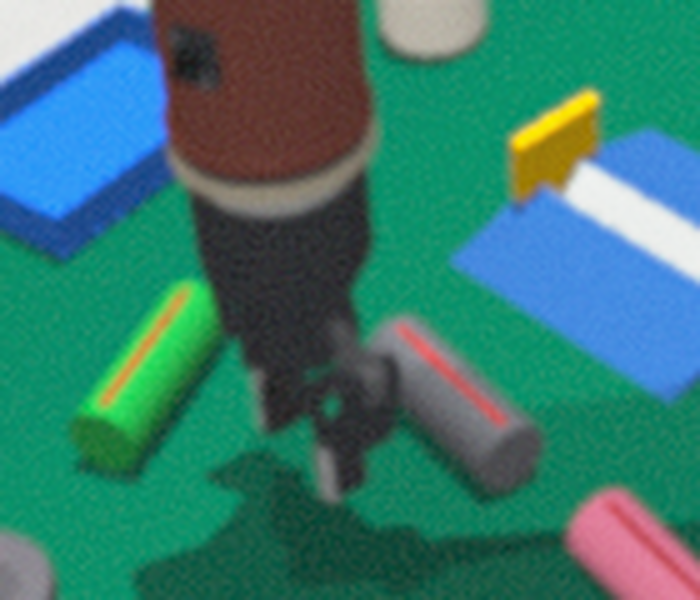

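```bash
python3 - <<'E'
from h import *
from bench import get_image,manip
d=get_image("side");o=manip.get_obs();p=o["position"];R=o["tool_rot"]
for uv in([206,280],[193.5,266]):
  for z in(0,10,20,30,40):
    X=onz(d,[uv],z)[0]; print(uv,z,X.round(0),"tool coords",(R.T@(X-p)).round(0))
E
```

```text
[206, 280] 0 [575. 263.  -0.] tool coords [-4.  4. -1.]
[206, 280] 10 [568. 269.  10.] tool coords [-12.  -0. -11.]
[206, 280] 20 [562. 276.  20.] tool coords [-21.  -5. -21.]
[206, 280] 30 [555. 283.  30.] tool coords [-29.  -9. -31.]
[206, 280] 40 [548. 290.  40.] tool coords [-38. -13. -41.]
[193.5, 266] 0 [631. 243.   0.] tool coords [56.  5. -0.]
[193.5, 266] 10 [624. 250.  10.] tool coords [ 46.   1. -10.]
[193.5, 266] 20 [616. 257.  20.] tool coords [ 37.  -3. -20.]
[193.5, 266] 30 [608. 264.  30.] tool coords [ 28.  -8. -31.]
[193.5, 266] 40 [601. 271.  40.] tool coords [ 18. -12. -41.]
```

View pics/t6.png

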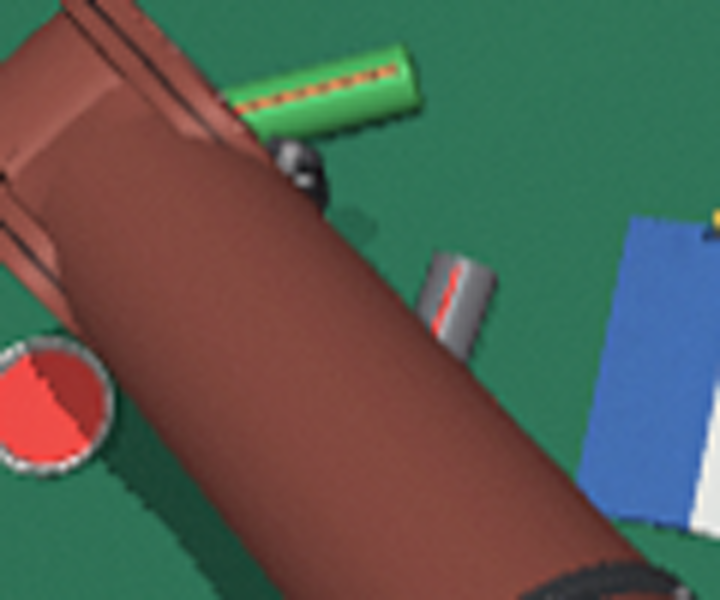

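Taking the finger corners as symmetric (±28, −9) puts the visible tips 31 mm behind the reported TCP, more than the stated 13 mm setback. I'll check with the fingers shut, a little higher up.

```bash
python3 -m handwheel '[[0,0,-0.03,0,0,0],[0,0,0,0,0,0],[0,0,0,0,0,0],[0,0,0,0,0,0],[0,0,0,0,0,0],[0,0,0,0,0,0]]' 0;python3 s.py s7
```

```text
t: 6.15
position: [580.0, 265.6, 24.1]
tool_rot: [[0.952, -0.305, 0.013], [-0.305, -0.952, 0.001], [0.012, -0.005, -1.0]]
contact_force: [0.3, 1.1, -0.2]
gripper_width: -0.2
[[202.7, 272.8], [197.5, 267.3], [208.0, 278.5]] [580.  265.5  24.1] [-0.4 -0.1  0.2]
crop origin 157 222 x5
```

View pics/s7.png

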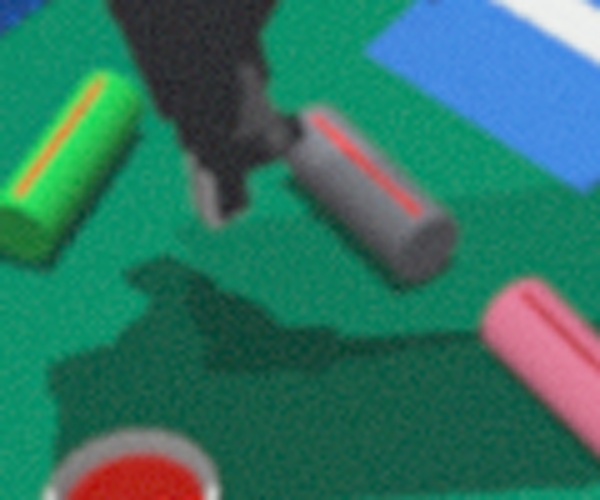

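```bash
python3 - <<'E'
from h import *
from bench import get_image,manip
d=get_image("side")
for s in(0,-13,-30,-45): print(s,proj(d,[[206.7-35*.318,-616+35*.948,202.4-s],[206.7+35*.318,-616-35*.948,202.4-s]]).round(1).tolist())
im=cv2.imread("pics/side0.png")[30:130,440:560];cv2.imwrite("pics/s8.png",cv2.resize(im,None,fx=5,fy=5,interpolation=cv2.INTER_CUBIC))
o=manip.get_obs();p=o["position"];R=o["tool_rot"]
for uv in([200.4,267],):
  for z in(24,34,44,54):
    X=onz(d,[uv],z)[0]; print(uv,z,X.round(0),"tool coords",(R.T@(X-p)).round(0))
E
```

```text
0 [[474.4, 112.8], [471.9, 103.8]]
-13 [[475.5, 108.9], [472.9, 100.1]]
-30 [[476.9, 103.8], [474.3, 95.1]]
-45 [[478.2, 99.2], [475.5, 90.6]]
[200.4, 267] 24 [597. 254.  24.] tool coords [20.  6.  0.]
[200.4, 267] 34 [590. 261.  34.] tool coords [ 11.   2. -10.]
[200.4, 267] 44 [582. 268.  44.] tool coords [  2.  -3. -20.]
[200.4, 267] 54 [575. 275.  54.] tool coords [ -8.  -8. -30.]
```

View pics/s8.png

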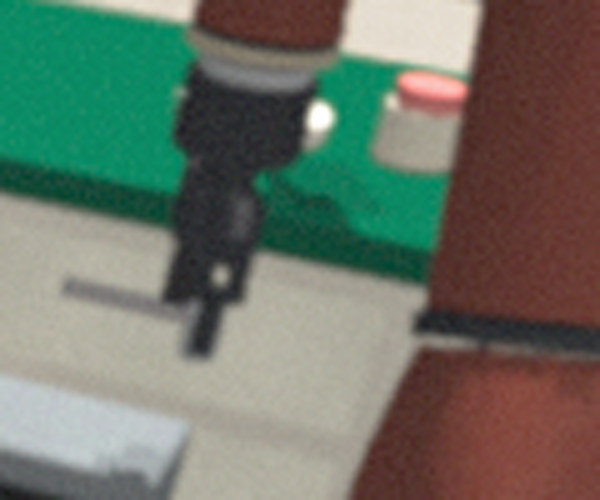

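Even at the start, the visible tips sat about 25–38 mm behind the reported TCP, and the offset is consistent in all views. I'll reopen, descend in small steps and let the force confirm.

```bash
python3 -m handwheel '[[0,0,0,0,0,0],[0,0,0,0,0,0],[0,0,0.01,0,0,0],[0,0,0.01,0,0,0],[0,0,0.01,0,0,0],[0,0,0.003,0,0,0],[0,0,0,0,0,0]]' 0.55|egrep 'pos|forc|wid'; python3 -m handwheel '[[0,0,0.002,0,0,0],[0,0,0.002,0,0,0],[0,0,0,0,0,0]]'|egrep 'pos|forc|wid'
```

```text
position: [579.7, 265.4, -3.4]
contact_force: [-0.0, 0.0, 1.0]
gripper_width: 47.0
position: [580.1, 265.6, -6.1]
contact_force: [0.2, 0.3, 0.3]
gripper_width: 47.1
```

```bash
python3 -m handwheel '[[0,0,0.002,0,0,0],[0,0,0,0,0,0]]'|egrep 'pos|forc'; python3 -m handwheel '[[0,0,0.002,0,0,0],[0,0,0,0,0,0]]'|egrep 'pos|forc'
```

```text
position: [580.3, 265.6, -7.5]
contact_force: [-0.3, 0.1, 0.2]
position: [580.3, 265.6, -9.0]
contact_force: [-0.7, -0.4, 0.6]
```

```bash
python3 -m handwheel '[[0,0,0.002,0,0,0],[0,0,0.002,0,0,0]]'|egrep 'pos|forc'; python3 -m handwheel '[[0,0,0.002,0,0,0],[0,0,0.002,0,0,0],[0,0,0,0,0,0]]'|egrep 'pos|forc';python3 s.py s9
```

```text
position: [580.4, 265.6, -12.1]
contact_force: [-0.3, 0.6, -0.0]
position: [580.3, 265.6, -15.6]
contact_force: [-0.1, 0.8, 0.0]
[[204.3, 284.4], [199.2, 278.8], [209.5, 290.1]] [580.4 265.6 -15.5] [0.4 0.2 0.5]
crop origin 159 234 x5
```

View pics/s9.png

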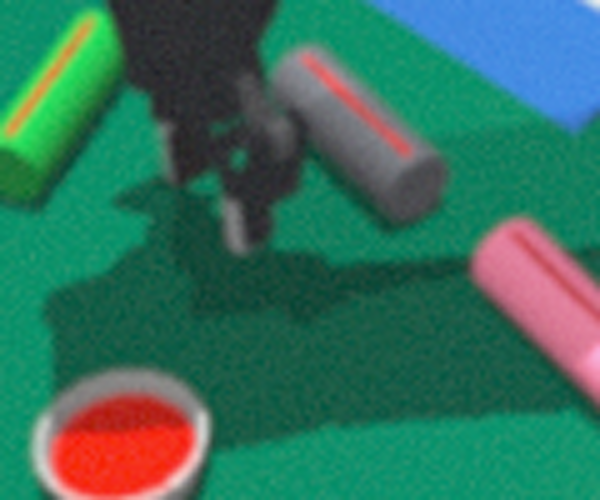

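No contact down to −15.5, so the reported z really is about 30 mm below the actual tips at this opening. The tips are at about 15 mm. I'll lower 5 mm more and approach the bar.

```bash
python3 -m handwheel '[[0,0.02,0.003,0,0,0],[0,0.015,0.003,0,0,0],[0,0.01,0,0,0,0],[0,0.006,0,0,0,0]]'|egrep 't:|pos|forc'; python3 s.py s10
```

```text
t: 9.18
position: [567.9, 225.8, -20.6]
tool_rot: [[0.952, -0.306, 0.012], [-0.306, -0.952, -0.0], [0.011, -0.004, -1.0]]
contact_force: [-0.1, -0.2, 0.6]
[[219.1, 277.7], [213.9, 272.3], [224.4, 283.1]] [567.9 225.2 -20.6] [ 0.2 -0.6  0.7]
crop origin 174 227 x5
```

View pics/s10.png

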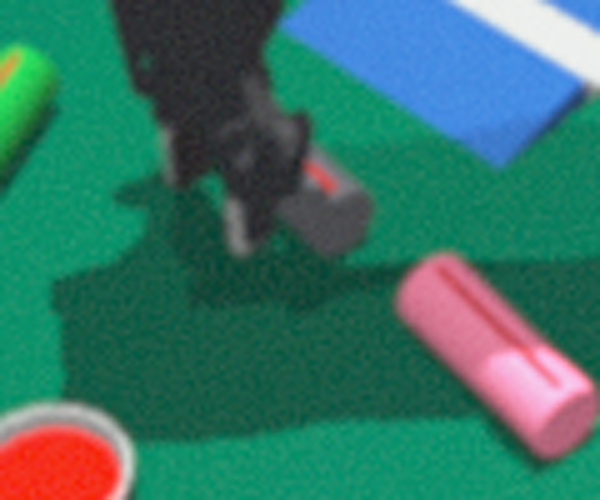

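```bash
python3 -m handwheel '[[0,0.006,0,0,0,0],[0,0.007,0,0,0,0],[0,0.008,0,0,0,-0.01],[0,0.008,0,0,0,-0.025],[0,0.008,0,0,0,-0.025],[0,0.008,0,0,0,-0.025]]'|egrep -A1 't:|pos|forc'; python3 s.py s11
```

```text
t: 9.98
position: [557.6, 192.1, -20.3]
tool_rot: [[0.972, -0.236, 0.013], [-0.236, -0.972, 0.001], [0.012, -0.004, -1.0]]
contact_force: [0.4, 0.0, -0.3]
gripper_width: 47.0
[[230.9, 270.8], [225.2, 266.0], [236.8, 275.8]] [557.6 191.  -20.5] [ 0.3 -1.5 -0.2]
crop origin 185 220 x5
```

View pics/s11.png

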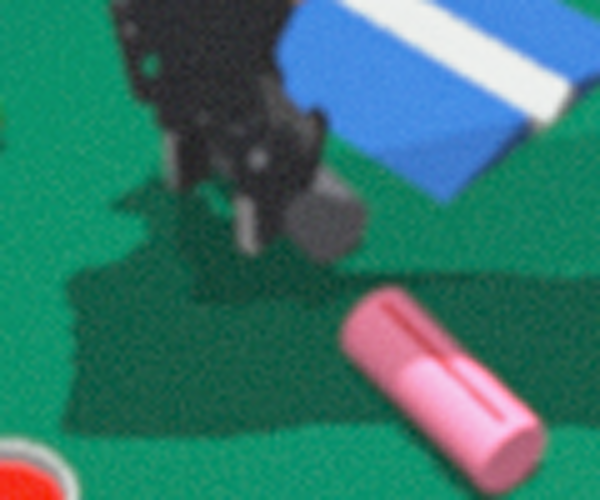

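```bash
python3 -m handwheel '[[0,0.007,0,0,0,-0.02],[0,0.008,0,0,0,-0.025],[0,0.008,0,0,0,-0.025],[0,0.008,0,0,0,-0.02],[0,0.008,0,0,0,0],[0,0.008,0,0,0,0]]'|egrep -A1 't:|pos|forc'; python3 s.py s12
```

```text
t: 10.78
position: [550.3, 154.3, -20.5]
tool_rot: [[0.987, -0.162, 0.012], [-0.162, -0.987, -0.0], [0.012, -0.002, -1.0]]
contact_force: [-0.5, 1.0, 0.6]
gripper_width: 47.1
[[242.3, 263.0], [236.0, 258.7], [248.7, 267.5]] [550.3 153.1 -20.7] [ 0.7 -0.8 -0.3]
crop origin 197 213 x5
```

View pics/s12.png

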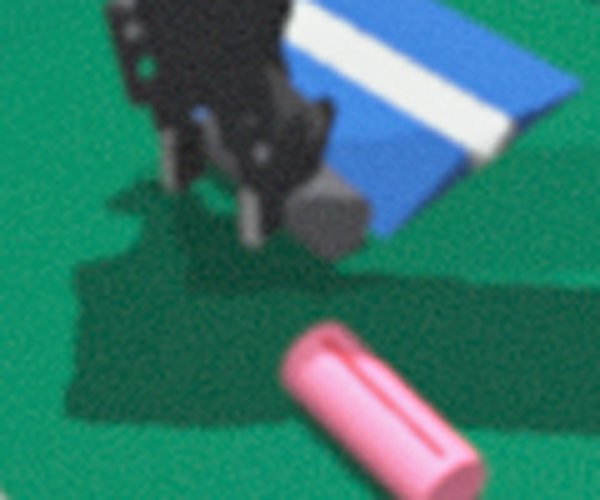

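```bash
python3 -m handwheel '[[0,0.008,0,0,0,0],[0,0.008,0,0,0,0],[0,0.008,-0.003,0,0,0],[0,0.008,-0.003,0,0,0],[0,0.008,-0.003,0,0,0],[0,0.008,-0.003,0,0,0],[0,0.008,-0.003,0,0,0]]'|egrep -A1 't:|pos|forc'; python3 s.py s13
```

```text
t: 11.7
position: [544.3, 113.4, -7.0]
tool_rot: [[0.987, -0.161, 0.016], [-0.161, -0.987, 0.004], [0.015, -0.007, -1.0]]
contact_force: [0.8, 7.4, 4.2]
gripper_width: 47.1
[[253.3, 250.7], [247.0, 246.6], [259.8, 255.0]] [544.4 112.4  -6.9] [0.7 2.1 2. ]
crop origin 208 200 x5
```

View pics/s13.png

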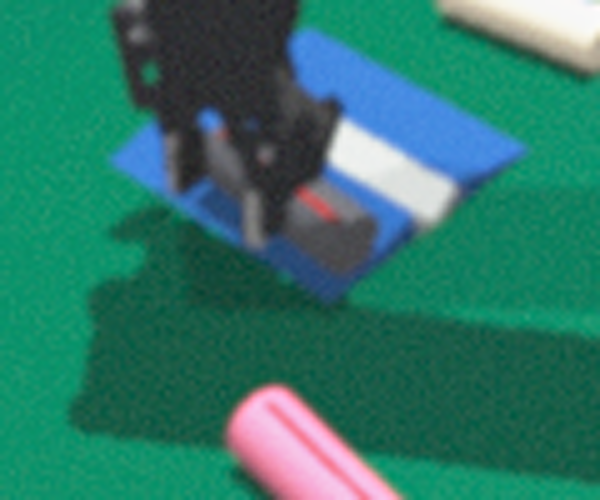

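```bash
python3 -m handwheel '[[0,0.007,0.003,0,0,0],[0,0.007,0.001,0,0,0],[0,0.007,0,0,0,0]]'|egrep -A1 't:|pos|forc'; python3 s.py s14
```

```text
t: 12.12
position: [542.5, 97.7, -9.1]
tool_rot: [[0.987, -0.16, 0.018], [-0.16, -0.987, 0.006], [0.017, -0.008, -1.0]]
contact_force: [0.8, 5.1, 3.0]
gripper_width: 46.9
[[257.6, 248.2], [251.3, 244.1], [264.0, 252.4]] [542.2  96.4  -9.4] [-0.1  1.3  0.5]
crop origin 212 198 x5
```

View pics/s14.png

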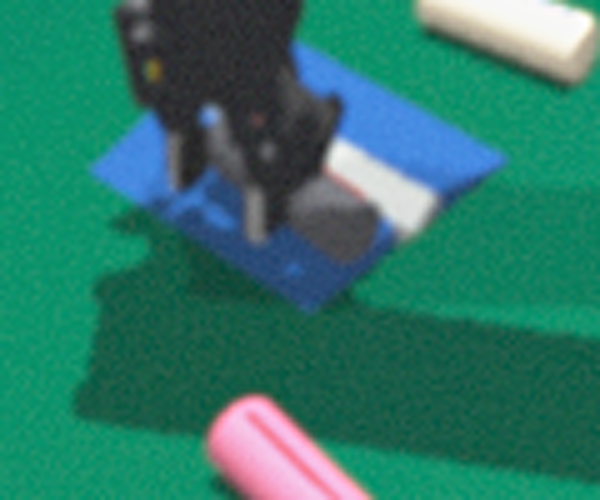

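```bash
python3 -m handwheel '[[0,0.007,-0.001,0,0,0],[0,0.007,-0.001,0,0,0],[0,0.007,-0.001,0,0,0],[0,0.007,-0.001,0,0,0]]'|egrep -A1 't:|pos|forc'; python3 s.py s15
```

```text
t: 12.68
position: [538.5, 75.7, -6.3]
tool_rot: [[0.987, -0.16, 0.017], [-0.16, -0.987, 0.006], [0.016, -0.008, -1.0]]
contact_force: [1.1, 2.8, 1.9]
gripper_width: 47.1
[[263.5, 243.2], [257.2, 239.2], [270.0, 247.3]] [538.3  74.4  -6.4] [-0.9 -0.7 -0.6]
crop origin 218 193 x5
```

View pics/s15.png

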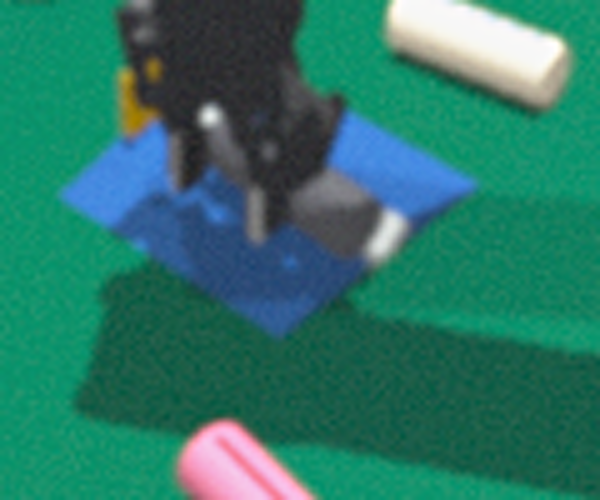

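```bash
python3 -m handwheel '[[0,0.006,0,0,0,0],[0,0.006,0,0,0,0],[0,0,0,0,0,0]]'|egrep -A1 't:|pos|forc'; python3 s.py s16
```

```text
t: 13.1
position: [535.5, 61.8, -7.5]
tool_rot: [[0.987, -0.163, 0.014], [-0.163, -0.987, 0.001], [0.014, -0.004, -1.0]]
contact_force: [-0.9, -0.1, 0.5]
gripper_width: 46.9
[[267.0, 241.3], [260.7, 237.3], [273.4, 245.3]] [535.6  62.2  -7.5] [ 0.6 -0.5  0.4]
crop origin 222 191 x5
```

View pics/s16.png

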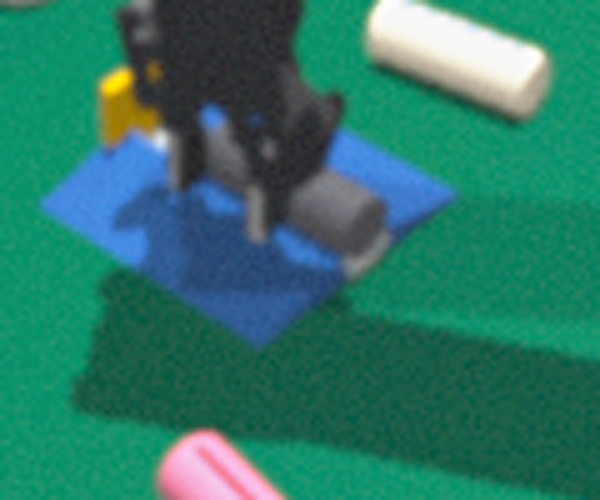

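```bash
python3 -m handwheel '[[0,-0.015,0,0,0,0],[0,-0.02,-0.01,0,0,0],[0,-0.01,-0.04,0,0,0],[-0.04,0,-0.04,0,0,0],[-0.045,0.02,0,0,0,0],[-0.045,0.03,0,0,0,0],[0,0.03,0,0,0,0],[0,0,0,0,0,0]]' 0|egrep -A1 't:|pos|forc'; python3 s.py s17 262 230;  python3 - <<'E'
from h import *
from bench import get_image,manip
d=get_image("top");f=d["frame"][170:260,200:320]
cv2.imwrite("pics/t17.png",cv2.resize(f,None,fx=6,fy=6,interpolation=cv2.INTER_CUBIC)[:,:,::-1])
E
```

```text
t: 14.15
position: [433.3, 63.5, 64.0]
tool_rot: [[0.988, -0.151, 0.018], [-0.151, -0.988, 0.004], [0.018, -0.007, -1.0]]
contact_force: [0.0, 0.0, -0.0]
gripper_width: 0.1
[[300.9, 235.1], [293.7, 230.9], [308.3, 239.4]] [433.4  64.7  64.1] [-0.2  0.6 -0.5]
crop origin 202 180 x5
```

View pics/s17.png

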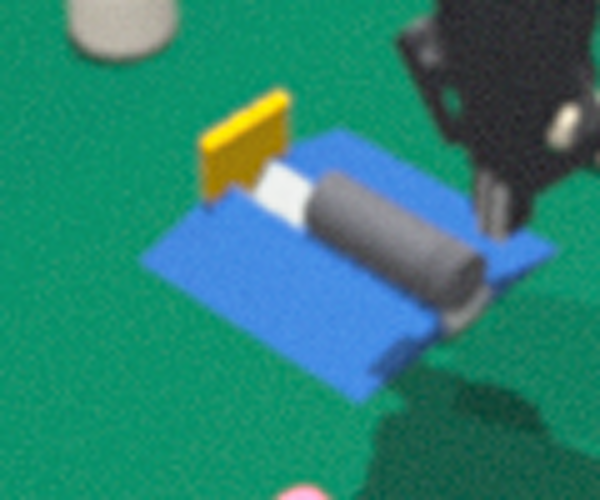

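View pics/t17.png

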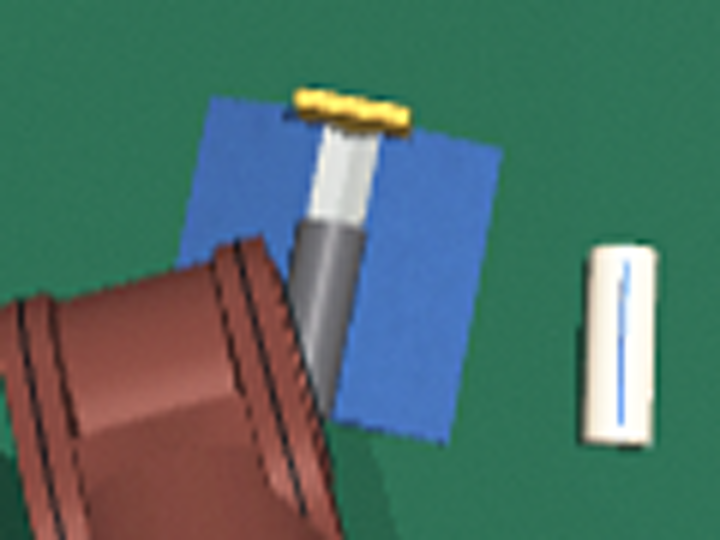

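```bash
python3 - <<'E'
from h import *
from bench import get_image,manip
np.set_printoptions(suppress=True,precision=1)
a=np.radians(-9.5);ex=np.array([np.cos(a),np.sin(a)]);ey=np.array([-ex[1],ex[0]]);O=np.array([548.5,26])
f=lambda X:np.array([(X[:2]-O)@ex,(X[:2]-O)@ey])
d=get_image("top");s=get_image("side")
print("front top edge",f(onz(d,[[200+333/6,170+221/6]],42)[0]))
print("groove near end/stop base",f(onz(d,[[200+352/6,170+130/6]],10)[0]))
print("rear face ctr side",f(onz(s,[[202+466/5,180+283/5]],27.5)[0]))
o=manip.get_obs();print("TCP",f(o["position"]),o["position"],o["tool_rot"])
p=o["position"];R=o["tool_rot"]
for uv in([202+490/5,180+238/5],):
  for z in(74,84,89,94): X=onz(s,[uv],z)[0];print(z,(R.T@(X-p)).round(1))
E
```

```text
front top edge [13.8 -2.4]
groove near end/stop base [69.  -1.1]
rear face ctr side [-86.8   0.1]
TCP [-119.7   19.6] [433.7  65.1  63.7] [[ 1.  -0.1  0. ]
 [-0.1 -1.   0. ]
 [ 0.  -0.  -1. ]]
74 [ 12.4  11.6 -10.2]
84 [  5.3   2.  -20.3]
89 [  1.8  -2.8 -25.3]
94 [ -1.7  -7.7 -30.3]
```

```bash
python3 -m handwheel '[[0,0.013,0,0,0,0.018],[0,0.013,0.015,0,0,0],[0,0,0.025,0,0,0],[0,0,0.03,0,0,0],[0,0,0.018,0,0,0],[0,0,0,0,0,0]]'|egrep -A1 't:|pos|forc'; python3 s.py s18 275 230
```

```text
t: 15.1
position: [431.0, 44.3, -7.1]
tool_rot: [[0.986, -0.164, 0.015], [-0.164, -0.986, 0.007], [0.014, -0.01, -1.0]]
contact_force: [-0.2, 0.2, 0.2]
gripper_width: 0.1
[[304.5, 251.8], [297.7, 247.6], [311.5, 256.1]] [431.4  44.4  -6.5] [0.2 0.3 0.1]
crop origin 215 180 x5
```

View pics/s18.png

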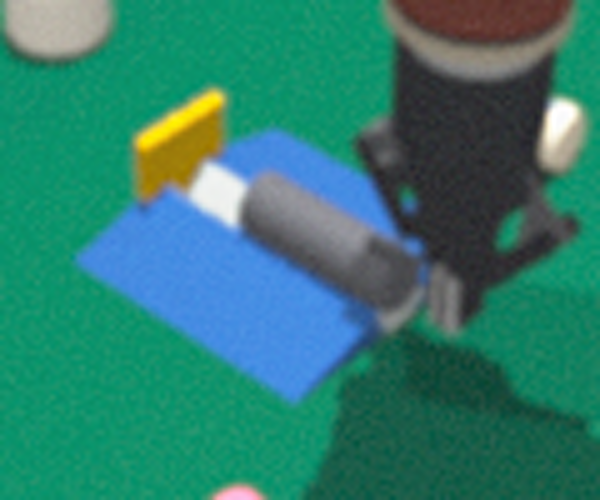

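```bash
python3 -m handwheel '[[0.01,0,0,0,0,0],[0.008,0,0,0,0,0],[0.006,0,0,0,0,0],[0.006,0,0,0,0,0],[0.006,0,0,0,0,0]]'|egrep -A1 't:|pos|forc'; python3 s.py s19 275 230
```

```text
t: 15.78
position: [459.9, 39.7, -4.7]
tool_rot: [[0.986, -0.164, 0.016], [-0.164, -0.986, 0.007], [0.015, -0.009, -1.0]]
contact_force: [-4.6, 1.2, 3.0]
gripper_width: -0.3
[[295.8, 246.0], [289.1, 242.0], [302.6, 250.2]] [460.5  39.6  -4.6] [-2.7  0.3 -1.2]
crop origin 215 180 x5
```

View pics/s19.png

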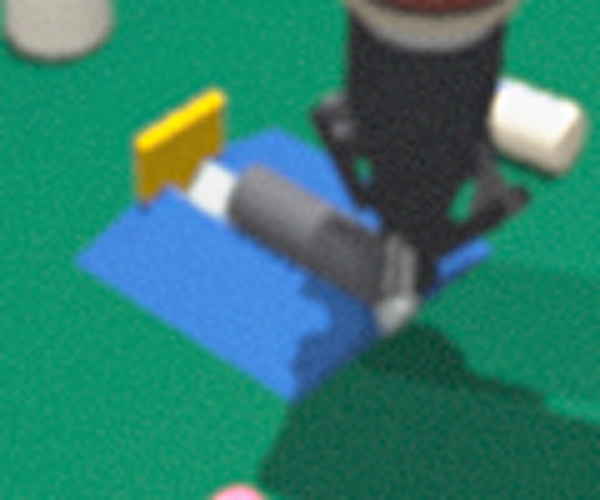

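```bash
python3 -m handwheel '[[0.007,0,0.0005,0,0,0],[0.007,0,0.0005,0,0,0],[0.007,0,0.0005,0,0,0],[0.007,0,0.0005,0,0,0],[0.007,0,0.0005,0,0,0],[0.007,0,0.0005,0,0,0]]'|egrep -A1 't:|pos|forc'; python3 s.py s20 275 230
```

```text
t: 16.58
position: [491.8, 34.3, -6.9]
tool_rot: [[0.986, -0.164, 0.014], [-0.164, -0.986, 0.006], [0.013, -0.009, -1.0]]
contact_force: [-5.3, 1.3, 1.8]
gripper_width: 0.2
[[286.4, 241.0], [279.9, 237.1], [293.0, 245.1]] [492.7  34.1  -6.8] [-1.3  0.7 -1.3]
crop origin 215 180 x5
```

View pics/s20.png

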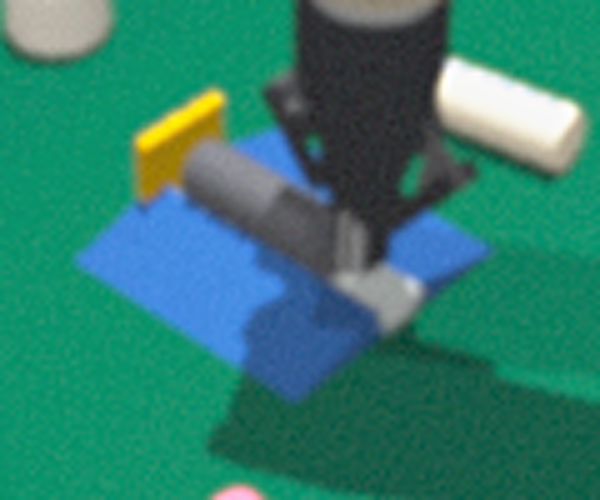

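```bash
python3 -m handwheel '[[0.005,0,0,0,0,0],[0.005,0,0,0,0,0]]'|egrep 'pos|forc';python3 -m handwheel '[[0.004,0,0,0,0,0]]'|egrep 'pos|forc'; python3 s.py s21 265 220
```

```text
position: [500.5, 32.8, -6.8]
contact_force: [-3.3, 1.4, 0.1]
position: [503.7, 32.3, -6.8]
contact_force: [-3.1, 1.0, 0.6]
[[283.1, 239.1], [276.7, 235.1], [289.6, 243.1]] [504.2  32.3  -6.8] [-1.1 -0.4 -1.2]
crop origin 205 170 x5
```

View pics/s21.png

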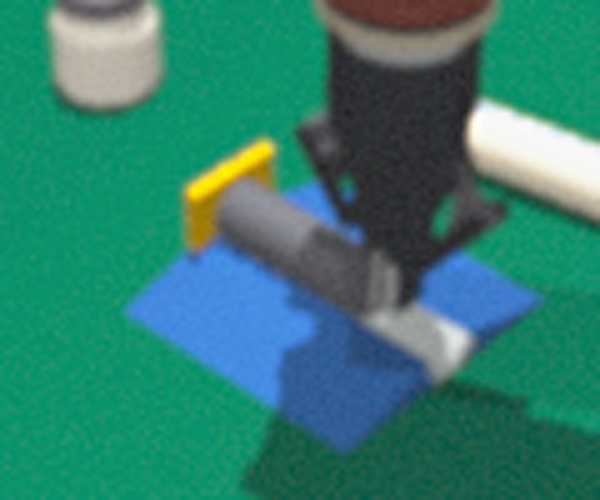

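```bash
for i in 1 ; do python3 -m handwheel '[[0.004,0,0,0,0,0]]'|egrep 'pos|forc'; python3 -m handwheel '[[0.004,0,0,0,0,0]]'|egrep 'pos|forc'; done
```

```text
position: [505.7, 31.9, -7.1]
contact_force: [-17.1, 2.8, 10.1]
position: [505.5, 31.9, -7.7]
contact_force: [-19.7, 3.7, 10.8]
```

The force jumped from 3 N to 17–20 N while the position stalled, so the bar is on the stop. Backing straight away.

```bash
python3 -m handwheel '[[-0.01,0,0,0,0,0],[-0.03,0,0,0,0,0],[-0.04,0,0,0,0,0],[-0.03,0,-0.03,0,0,0],[0,0,-0.06,0,0,0],[0,-0.05,-0.04,0,0,0],[0,-0.07,0,0,0,0],[0,-0.07,0,0,0,0],[0,-0.06,0,0,0,0],[0,0,0,0,0,0]]'|egrep -A1 't:|pos|forc'; python3 s.py s22 262 225;python3 - <<'E'
from h import *
from bench import get_image
d=get_image("top");f=d["frame"];cv2.imwrite("pics/top22.png",f[:,:,::-1])
f=f[170:260,200:320]
cv2.imwrite("pics/t22.png",cv2.resize(f,None,fx=6,fy=6,interpolation=cv2.INTER_CUBIC)[:,:,::-1])
E
```

```text
t: 18.55
position: [461.1, 235.1, 98.5]
tool_rot: [[0.985, -0.169, 0.029], [-0.17, -0.985, 0.008], [0.027, -0.013, -1.0]]
contact_force: [0.3, -0.0, -0.5]
gripper_width: -0.3
[[251.2, 261.4], [243.8, 256.1], [258.8, 266.7]] [461.1 233.   98.2] [-0.1 -1.6 -0.4]
crop origin 202 175 x5
```

View pics/s22.png

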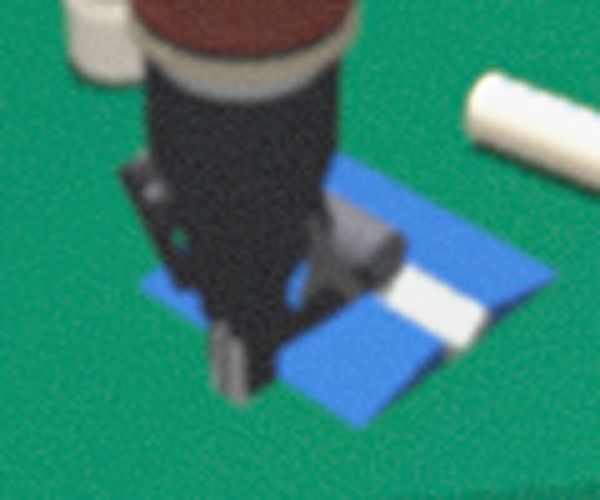

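View pics/t22.png

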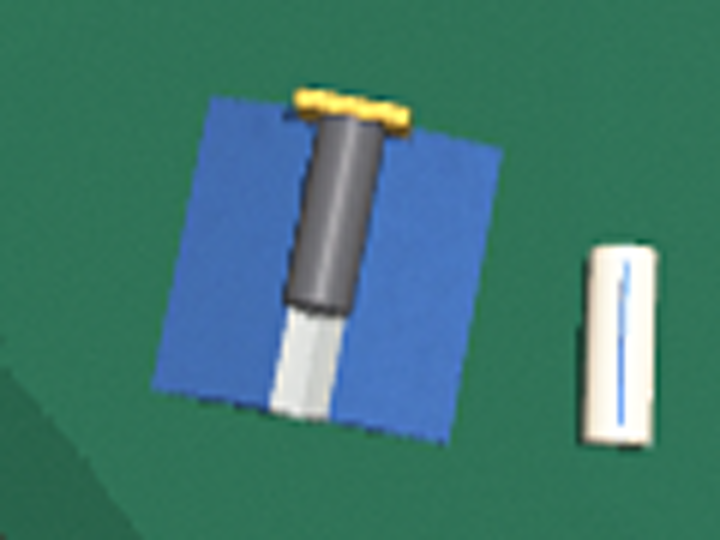

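View pics/top22.png

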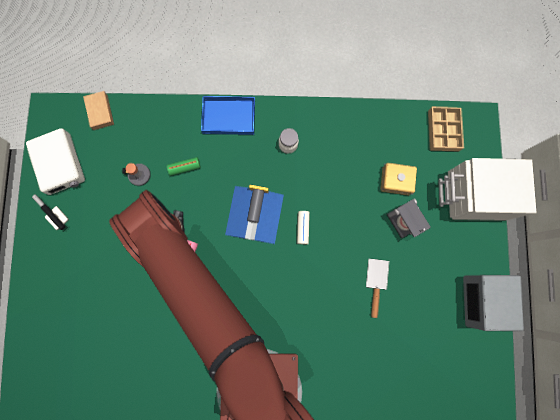

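The top view shows the bar in the groove against the yellow stop, and the resin bar hasn't moved. I'll raise the arm for a clear side view.

```bash
python3 -m handwheel '[[0,-0.03,-0.06,0,0,0],[0,-0.03,-0.06,0,0,0],[0,-0.03,-0.06,0,0,0],[0,0,0,0,0,0],[0,0,0,0,0,0]]'|egrep -A1 't:|pos|forc'; python3 s.py s23 262 225; python3 m2.py|grep resin; python3 - <<'E'
from h import *
from bench import get_image
a=np.radians(-9.5);ex=np.array([np.cos(a),np.sin(a)]);O=np.array([548.5,26])
d=get_image("top")
print("rear top edge x' (want -30)",(onz(d,[[200+320/6,170+303/6]],43)[0][:2]-O)@ex)
E
```

```text
t: 19.27
position: [471.3, 289.6, 236.2]
tool_rot: [[0.982, -0.184, 0.029], [-0.184, -0.983, -0.0], [0.029, -0.005, -1.0]]
contact_force: [0.2, -1.5, -0.3]
gripper_width: 0.1
[[227.1, 224.4], [219.1, 218.9], [235.3, 230.1]] [471.3 289.8 236.4] [ 0.6 -0.2  0. ]
crop origin 202 175 x5
rear top edge x' (want -30) -29.620882522223248Traceback (most recent call last):
  File "m2.py", line 21, in <module>
    rc=cv2.minAreaRect(big(bar)); P=onz(d,cv2.boxPoints(rc),20)[:,:2]; print(rc,P.mean(0),P.tolist())
                       ~~~^^^^^
  File "m.py", line 5, in big
    c,_=cv2.findContours(m.astype(np.uint8),cv2.RETR_EXTERNAL,cv2.CHAIN_APPROX_NONE); return max(c,key=cv2.contourArea)
                                                                                             ~~~^^^^^^^^^^^^^^^^^^^^^^^
ValueError: max() iterable argument is empty
```

View pics/s23.png

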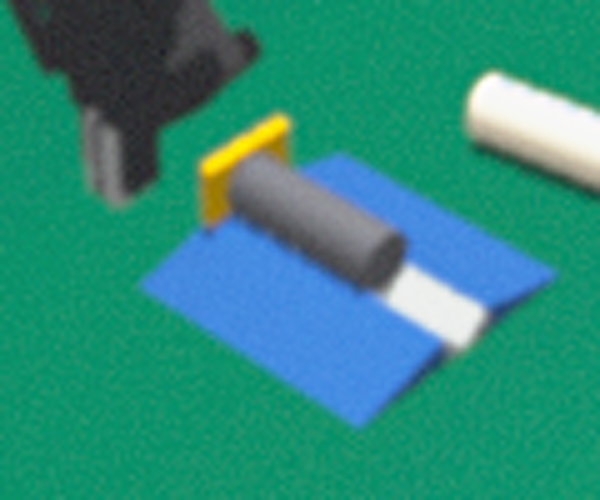

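```bash
python3 -c "
from bench import workorder; print(workorder.hand_in())"
```

```text
the job is handed in; nothing more can be done
None
```

The metal bar is in the groove with its end against the yellow stop. I handed the job in at about 19.5 s, with the arm clear and touching nothing.

- **Rolling:** I rolled it with two half-open fingers on its side, turning it parallel to the groove on the way and then going up the left ramp. The highest force I read was about 8.5 N. It dropped into the groove about 56 mm short of the stop, because it had drifted back about 16 mm while rolling.
- **Sliding:** I pushed its free end with the shut fingertips at about 3 to 6 N. When it met the stop, the force rose to about 23 N (limit 35 N) and the tool stalled. I then backed straight off.
- **Last checks:** In the top view, the bar's free end is at V-block x = -29.6 mm, where -30 is ideal. Both views show its other end on the stop. The resin bar looks unmoved in the pictures, as do the other things in view; the pink bar was mostly hidden under the arm in the last top view.
- **What disagreed:** The reported TCP lay about 25 to 30 mm beyond the fingertips seen in the side camera. I lowered the fingers in small steps and met no bench down to a reported -15.5 mm. I then used the camera heights.
- **What failed:** My numeric check on the resin bar stopped with an error, because the script also looks for the metal bar at its old place. I checked the resin bar by eye only.

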